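# Run the tasting board out to the pointer and hold it

### The arm

A 6-joint arm with a two-finger parallel gripper is mounted at the origin on a cart in front of the work surface, level with it; the furniture and walls round the work are solid. World frame = base frame: x ahead of the robot, y to its left, z up, the work surface at z = 0. Lengths are in m, angles in rad, forces in N, time in s.
With the tool pointing down it reaches from about 0.35 to 0.775 m from the base axis. Payload 7.3 kg.
Tool frame: the origin (TCP) lies at the centre of the arm's flange, where the gripper is bolted on; the fingertips stand 178 mm ahead of it and the grasp point (between the pads) lies 159 mm ahead of it (tip_extent is the distance from the TCP to the fingertips, in m); z points along the fingers, y is the line along which they close (so a half turn about z gives the same grasp; the last joint's range is limited). The gripper opens to 92 mm and grips with 3 to 60 N. Pads are 19 mm wide; open, the fingers measure 130 mm over their backs; the gripper's body (75 mm by 190 mm) begins 47 mm behind the grasp point.
Start: joints at [1.052, 0.342, 1.524, -0, 1.275, -0.146], TCP at [0.191, 0.489, 0.405] pointing down, gripper open.
Joint ranges: [-2.53, 2.53], [-0.77, 2.02], [0.04, 2.7], [-1, 4.14], [0.28, 2.66], [-3.11, 3.11]. Speed limits (rad/s): [2.57, 2.57, 3.14, 3.14, 3.14, 3.14].

### API

Orientations are given as [roll, pitch, yaw] about the fixed x, y, z axes, in that order (R = Rz(yaw) Ry(pitch) Rx(roll)).
In Python, from cell import * gives the robot as it stands.
- The arm moves only by the tool arm_command, never from a script. Its arguments are lists of equal length, an entry for each row: "xyz": the shift along the world's x, y, z in mm, a list of three; "spin": the turn about the world's z in degrees. In form: {"xyz": [[tx, ty, tz], ...], "spin": [spin, ...]}. A call has 1 to 20 rows; each row shifts and turns the commanded pose from where the row before left it; what a row does not reach is not made up. A row lasts 1/10 s, in which the tool goes at most 50 mm and 8.59 degrees, less where a joint would pass 70% of its speed; a pose out of reach is approached as far as the arm can. A call with a gripper value outside its range is refused whole. "jaw" is the opening, from -1 (shut) to 1 (fully open), set as the call begins (left out, the last holds). The fingers move at their own pace and stop on an object; "squeeze" is the grip in N (left out, the last holds). Time passes only in rows, so rows that do not move let the fingers close. It gives the time, the measured TCP pose, the force, the opening and the grip force at its end, in the units of the state.
- observe(): the state, without advancing time (a new reading comes with each control period).
- read_camera(name): name is "scene" or "side" or "wrist"; returns a dict with "img" (384x512x3 uint8, red, green, blue), "depth" (384x512 float32, m along the optical axis (not along the pixel's ray), 0 where there is no reading), "fx", "fy", "cx", "cy" (pixels), "world_from_camera" (4x4, takes a point from camera to world coordinates). Camera axes: x right, y up, looking along -z (the intrinsics and any distortion apply to the point x, -y, -z); pixel columns grow to the right and rows downward; lengths in m; the calibration is good to about 2 mm. The wrist camera is an equidistant fisheye: a pixel r from the principal point sees the ray r / f radians off the axis. A picture is of the moment at which its call begins.
- hand_in(): hands the job in; it is judged then, once.
The state is a dict: "time": time; "qpos": joint angles; "qvel": joint speeds; "joint_efforts": joint torques, N m; "tool_pos": TCP position; "tool_rot": TCP orientation; "contact_force": force on the tool from outside, world axes, zero at the start; "torque": the same for the moment, N m; "opening": finger opening in m; "grip_force": force on a finger pad.
Only numpy, scipy, OpenCV 4.12 (cv2) and the standard library are available. Lean on these libraries where they do the work, as an engineer would, in place of code of your own. Each camera call takes 0.05 s, during which the arm holds its last target. There are 200 camera calls.

### The job

Free the tasting board by turning the black knob of the keeper on its stand, so that the steel finger swings out of the way and lies along the stand. Then take the board by the wooden bar at its rear and slide it out along the stand, never lifting it and without shifting the dish on it, until its leading edge is level with the tip of the pointer on the upright post. Out there it would tip over by itself: finish while still holding the bar, with the board lying flat and still on the stand, and leave everything else where it is.

Things in the scene. Friction and masses are not known exactly. Their poses are not given: they have to be found in the camera images.
- stand: (All sizes in mm.) Low wooden stand fixed to the table, 170 wide (its x), 240 long (its y), origin under its centre. OUTWARD, the way the board slides, is its -y. Flat deck 60 above the table, with a guiding cheek 13 high at either side (inner faces 124 apart, at x = -62 and +62).
- keeper (a joint): Turn of the keeper about a vertical axis at stand x=-85, y=+87. At 0 its steel finger (10 wide, reaching 67, underside 80 above the table) points along the stand's +x, across the board before the bar, and blocks it. Grows turning clockwise from above, finger swinging outward; at the stop, 1.6 rad, it lies along the cheek: free. Friction 0.06 N m; stays where left. Starts at 0 to 0.15.
- keeper_grip (a point): Centre of the keeper's black knob, a bar 42 long, 12 wide, 22 high (95 to 117 above the table), on the turning axis. Its x axis runs along the knob bar and the finger.
- board: Loose wooden board lying on the deck between the cheeks: 120 wide (its x), 300 long (its y), 16 thick; about 0.4 kg. Origin at the centre of its underside, axes as the stand's, its leading edge at its -y end. Top 76 above the table. It starts about 30 past the stand's outer end and must go 130 to 180 further, where it overbalances.
- grip_bar (a point): Centre of the wooden bar fixed across the board's top near the rear, the part to hold: 60 long (along x), 18 thick (along y), from 76 to 108 above the table. This point is 92 above the table.
- board_front (a point): Middle of the board's leading (outer) edge, at half its thickness; axes as the board's.
- dish: White stoneware ramekin, 77 across, 42 high, about 0.11 kg, standing loose on the board near the leading edge. Origin at the centre of its underside.
- dish_spot (a point): Point on the board's top, 60 behind the leading edge, about which the dish stands (within 8 at the start).
- gauge: Gauge post fixed to the table beside the board's path at the stand's -x side: disc foot 56 across, steel rod 120 high, with a pointer 68 above the table that points at the side of the board's path. Origin under the foot, axes as the stand's.
- pointer_tip (a point): Tip of the pointer, about 8 clear of the board's side. The board's leading edge has to come level with it along the stand's y. Its axes are the stand's.
- scraper: Bystander: dough scraper with a wooden roll handle, 82x104x22, lying on the table under the board's path. Origin at the centre of its underside. Leave alone.
- side_dish: Bystander: tan stoneware ramekin, 77 across, 42 high, standing on the table on the far side of the board's path. Origin at the centre of its underside. Leave alone.
- cheese: Bystander: wrapped cheese block, 73x102x37, left on the table. Origin at the centre of its underside. Leave alone.
- bell: Bystander: counter bell, 85 across, 55 high, near the robot. Origin at the centre of its underside. Leave alone.
- spice_jar: Bystander: spice jar, 41 across, 102 high, at the back between the chest and the tin. Origin at the centre of its underside. Leave alone.
- pen: Bystander: dark chalk pen, 18x136x18, at the left. Origin at the centre of its underside. Leave alone.
Mind the look-alikes: they are no part of the job. What is shaped like the gauge but red is not meant.

How it is judged:
By the outcome, as a careful person would: the job done as asked, in the order asked, and still so for the second after the job is handed in, while the arm keeps its last pose, push and grip.
It also fails if it takes over 48 s, if anything falls off the work surface, if the arm or the gripper's body presses on something with over 40 N, if the wrist force passes 120 N, or if a joint passes its speed limit or range.

## Working session

There is one attempt and no reset: what is moved stays moved. The work goes in short steps, Python scripts to look and compute and a tool call to move; the robot and the scene stay as the last step left them, time stands still between calls to the robot, and variables do not carry over. Pictures are saved under pics/ and viewed, at most 10 in all, crops included, and the job is handed in when it is done.

Besides the shell and the picture viewer there is one more tool, called after "Call:" as name(argument=value, ...) on one line, values as JSON. arm_command: Moves the arm, as the interface text tells. Its arguments: {"type":"object","properties":{"xyz":{"type":"array","items":{"type":"array","items":{"type":"number"}}},"spin":{"type":"array","items":{"type":"number"}},"jaw":{"type":"number"},"squeeze":{"type":"number"}},"required":["xyz","spin"]}

```bash
mkdir -p pics; cat > h.py <<'E'
import numpy as np, cv2
from cell import *
def grab(n,save=None):
    c=read_camera(n)
    np.savez(f'/tmp/{n}.npz',**{k:np.array(v) for k,v in c.items()})
    if save: cv2.imwrite(f'pics/{save}.png',c['img'][:,:,::-1])
    return c
def load(n): return dict(np.load(f'/tmp/{n}.npz'))
def cloud(c):
    v,u=np.mgrid[0:384,0:512].astype(float)
    d=c['depth']; P=np.stack([(u-c['cx'])/c['fx']*d,-(v-c['cy'])/c['fy']*d,-d],-1)
    T=c['world_from_camera']; W=P@T[:3,:3].T+T[:3,3]; W[d==0]=np.nan
    return W
def ray(c,u,v,z):
    T=c['world_from_camera']; r=T[:3,:3]@np.array([(u-c['cx'])/c['fx'],-(v-c['cy'])/c['fy'],-1])
    o=T[:3,3]; return o+r*(z-o[2])/r[2]
E
python3 - <<'E'
from h import *
ims=[]
for n in('scene','side'):
    c=grab(n); cv2.imwrite(f'pics/{n}0.png',cv2.resize(c['img'][:,:,::-1],(800,600),interpolation=cv2.INTER_CUBIC)); print(n,c['world_from_camera'].round(3),c['fx'])
    W=cloud(c)
    for z in (.060,.073,.076,.108,.117):
        m=abs(W[...,2]-z)<.003; print(z,m.sum(),np.nanmedian(W[m],0).round(3))
print(observe())
E
```

```text
scene [[ 0.787  0.241 -0.568 -0.314]
 [-0.617  0.314 -0.722 -1.004]
 [ 0.005  0.918  0.396  0.684]
 [ 0.     0.     0.     1.   ]] 478.8907331628757
0.06 1227 [0.626 0.337 0.06 ]
0.073 2592 [0.548 0.098 0.073]
0.076 2480 [0.593 0.186 0.076]
0.108 985 [0.573 0.301 0.108]
0.117 876 [0.671 0.672 0.117]
side [[-0.964  0.132 -0.232  0.31 ]
 [-0.266 -0.413  0.871  1.026]
 [ 0.019  0.901  0.434  0.577]
 [ 0.     0.     0.     1.   ]] 402.1240871945481
0.06 786 [0.712 0.061 0.06 ]
0.073 2867 [0.584 0.066 0.074]
0.076 2821 [0.579 0.072 0.075]
0.108 1082 [ 0.767 -0.013  0.108]
0.117 1295 [ 0.893 -1.111  0.117]
{'time': 0.1, 'qpos': array([ 1.05197923e+00,  3.42634549e-01,  1.52491175e+00,  4.21879412e-05,
        1.27538893e+00, -1.46009786e-01]), 'qvel': array([-0.00170508, -0.00160082, -0.00272556, -0.00042653, -0.00105792,
       -0.00011517]), 'joint_efforts': array([ 2.70729142e-03, -4.32005453e+01, -2.44695604e+01,  7.18654110e-02,
        5.25799161e-02, -4.54831240e-05]), 'tool_pos': array([0.19114094, 0.48884153, 0.4041273 ]), 'tool_rot': array([-3.14027024e+00, -2.35247770e-04,  2.76877288e+00]), 'contact_force': array([-0.38814598, -0.13974158,  0.76480575]), 'torque': array([-0.06817342, -0.00823568, -0.02120268]), 'grip_force': 0.0, 'opening': 0.09198947587295585}
```

View pics/scene0.png

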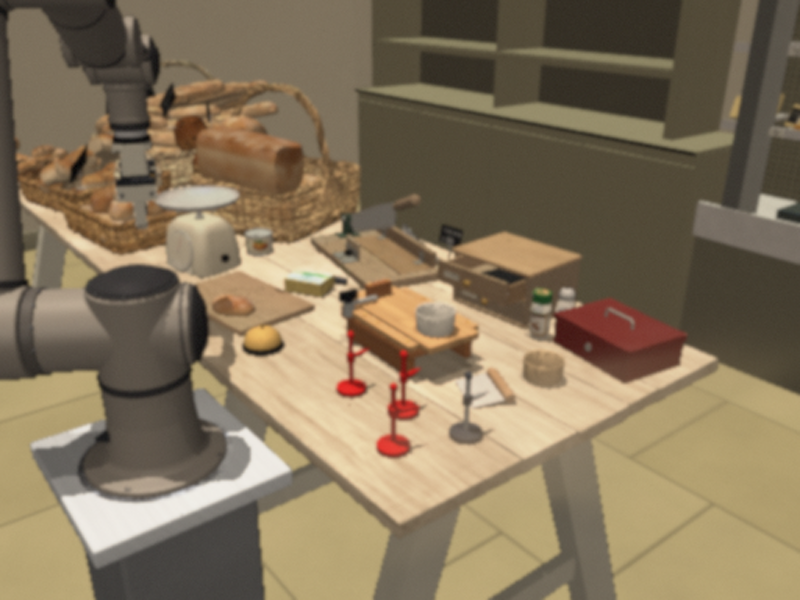

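View pics/side0.png

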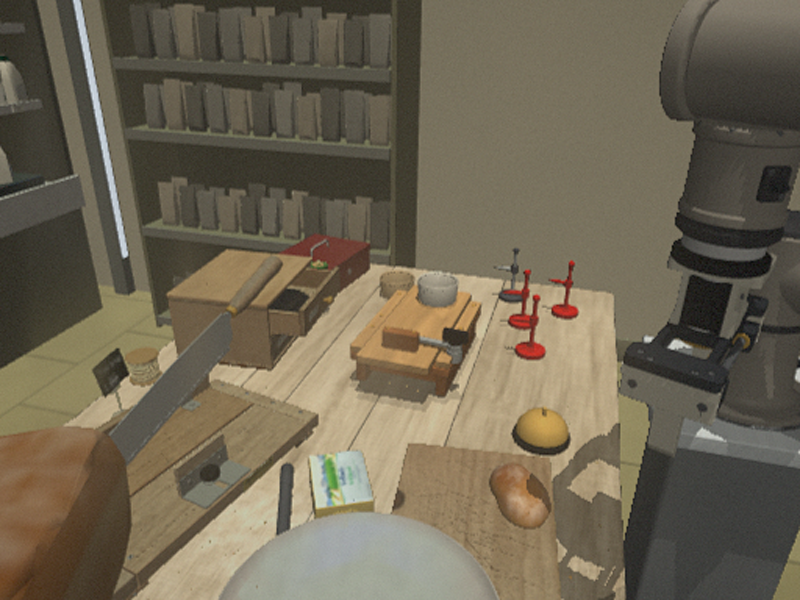

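The scene view shows the stand at about (410,330), the dish at (435,320), the keeper at (350,300) and the grey gauge at (467,405). The side view shows the knob at (453,337), the bar at (401,340) and the gauge at (514,275). Next I measure these from the depth cloud.

```bash
python3 - <<'E'
from h import *
cs={n:load(n) for n in('scene','side')}
R={'x':(.35,.85),'y':(-.35,.35)}
pts=[];col=[]
for n,c in cs.items():
    W=cloud(c); m=(W[...,0]>.3)&(W[...,0]<.85)&(W[...,1]>-.4)&(W[...,1]<.3)&(W[...,2]>.01)&(W[...,2]<.135)
    P=W[m];C=c['img'][m]; pts.append(P);col.append(C)
    t=abs(P[:,2]-.0755)<.004
    sat=C.max(1).astype(int)-C.min(1)
    t&=(sat>45)
    Q=P[t]; # main cluster
    Q=Q[np.linalg.norm(Q[:,:2]-np.median(Q[:,:2],0),axis=1)<.2]
    r=cv2.minAreaRect(Q[:,:2].astype(np.float32)*1000); print(n,'board',r,len(Q))
    # bar: wood z .1-.112
    t=(abs(P[:,2]-.108)<.004)&(sat>45); Q=P[t]; Q=Q[np.linalg.norm(Q[:,:2]-np.median(Q[:,:2],0),axis=1)<.06];print('bar',len(Q),cv2.minAreaRect(Q[:,:2].astype(np.float32)*1000) if len(Q) else 0, Q.mean(0))
    dk=(C.max(1)<70)&(P[:,2]>.088); Q=P[dk]; print('dark',len(Q),np.median(Q,0)); 
    g=(sat<25)&(P[:,2]>.1)&(C.max(1)<140);print('grey>.1',len(P[g]),np.median(P[g],0))
P=np.concatenate(pts);C=np.concatenate(col)
# top view, 1.15 px/mm... x right? draw -y right, x up
o=np.argsort(P[:,2]);im=np.zeros((620,780,3),np.uint8)
for p,k in zip(P[o],C[o]):
    u=int((.3-p[1])*1100);v=int((.85-p[0])*1100)
    cv2.rectangle(im,(u-1,v-1),(u+1,v+1),tuple(int(a) for a in k[::-1]),-1)
cv2.imwrite('pics/top.png',im[:600])
a=cs['side']['img'][170:260,215:340];b=cs['scene']['img'][165:300,215:350]
cv2.imwrite('pics/crop.png',np.hstack([cv2.resize(a,(400,400*90//125*1),interpolation=3)[:288],cv2.resize(b,(288,288),interpolation=3)])[:,:,::-1])
E
```

```text
scene board ((542.3753662109375, 32.95948791503906), (329.0519104003906, 240.68653869628906), 51.79767608642578) 1028
bar 32 ((552.7080078125, 161.1854705810547), (19.880998611450195, 55.46486282348633), 83.3262939453125) [0.55118568 0.1614999  0.10566181]
dark 85 [0.47166399 0.14337896 0.09881782]
grey>.1 61 [0.45443796 0.14337896 0.10953437]
side board ((510.53765869140625, 65.45069885253906), (300.05206298828125, 244.9652099609375), 87.6347885131836) 1950
bar 87 ((553.7313232421875, 168.05328369140625), (20.73373794555664, 55.24840545654297), 87.01668548583984) [0.55359593 0.16940037 0.10687029]
dark 173 [0.46764249 0.15559888 0.10683658]
grey>.1 229 [0.48311862 0.14998595 0.10981986]
```

View pics/top.png

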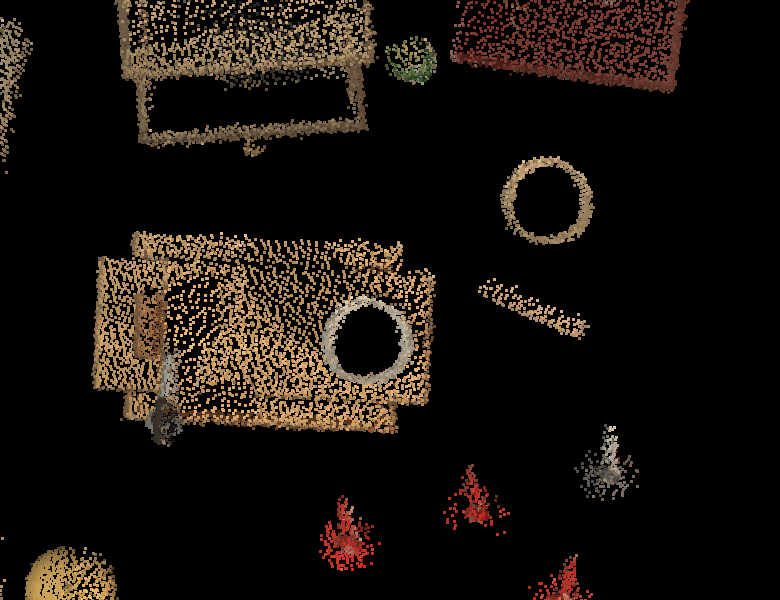

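View pics/crop.png

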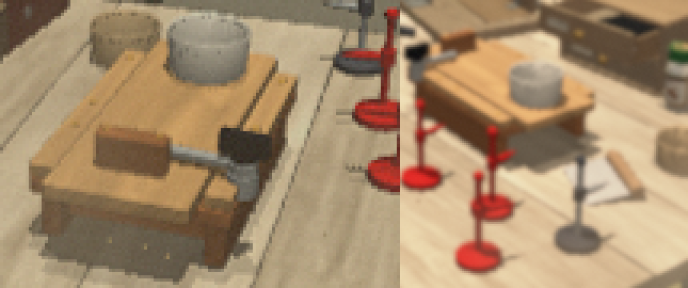

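The top view shows the board from (97,325) to (431,338), tilted about 2°. The bar is at (148,325), the knob at (165,420), and the grey gauge at (608,470) with its pointer up to about (612,428). Now I refine these in the stand frame.

```bash
cat >> h.py <<'E'
def fuse(cs):
    P=[];C=[];S=[]
    for i,c in enumerate(cs):
        W=cloud(c); m=(W[...,0]>.35)&(W[...,0]<.66)&(W[...,1]>-.4)&(W[...,1]<.3)&(W[...,2]>.01)&(W[...,2]<.135)
        P.append(W[m]);C.append(c['img'][m].astype(int));S.append(np.full(m.sum(),i))
    return map(np.concatenate,(P,C,S))
def R2(a): return np.array([[np.cos(a),-np.sin(a)],[np.sin(a),np.cos(a)]])
E
python3 - <<'E'
from h import *
P,C,S=fuse([load('scene'),load('side')])
sat=C.max(1)-C.min(1)
ctr=np.array([.553,.04])
inb=(abs(P[:,0]-.553)<.11)&(P[:,1]>-.12)&(P[:,1]<.24)
# yaw: minimise spread: side edge fits of board rear section (beyond stand) and leading section
best=None
top=inb&(abs(P[:,2]-.075)<.006)&(sat>35)
for s in (0,1):
  Q=P[top&(S==s)][:,:2]-ctr
  sc=[]
  for a in np.radians(np.arange(-6,3,.25)):
    q=Q@R2(a); h=np.histogram(q[:,0],bins=np.arange(-.12,.12,.0015))[0]; sc.append((( h.astype(float)**2).sum()/len(q)**2,np.degrees(a)))
  q=Q
# bounding rect of board rear protrusion + front via hull rect per camera
for s in (0,1):
  Q=P[top&(S==s)&~((P[:,0]<.49)&(P[:,1]<.19)&(P[:,1]>-.06))]
  for a in (-1.5,-2,-2.5,-3):
    q=(Q[:,:2]-ctr)@R2(np.radians(a))*1000
    out=[]
    for lo,hi in((-48,-20),(-20,0),(0,20),(20,48)):
        w=q[(q[:,0]>lo)&(q[:,0]<hi),1]; out+= [np.percentile(w,.7).round(1),np.percentile(w,99.3).round(1)] if len(w)>20 else []
    print(s,a,out)
a=np.radians(-2.3)
for s in (0,1):
  q=(P[:,:2]-ctr)@R2(a)*1000; m=S==s; z=P[:,2]*1000
  def rng(t,k): 
    w=q[t&m]; print(s,k,t[m].sum(),np.percentile(w,[2,50,98],axis=0).round(1).tolist(),'z',np.median(z[t&m]).round(1) if len(w) else 0)
  rng(inb&(z>64)&(z<80)&(q[:,1]>172)&(sat>35),'rearboard'); 
  rng(inb&(z>64)&(z<80)&(q[:,1]<-95),'front')
  rng(inb&(z>104)&(z<112)&(sat>40)&(q[:,1]>90),'bartop')
  rng((C.max(1)<75)&(z>93)&(z<122)&(q[:,0]<-50)&(abs(q[:,1]-110)<60),'knob')
  rng((C.max(1)<75)&(z>112)&(z<122)&(q[:,0]<-50)&(abs(q[:,1]-110)<60),'knobtop')
  rng((sat<30)&(z>78)&(z<95)&(abs(q[:,0]+40)<32)&(abs(q[:,1]-110)<50),'finger')
  t=(sat<30)&(z>100)&(z<120)&(abs(q[:,1])<70)&(abs(q[:,0])<55); rng(t,'dish')
  g=(P[:,1]<-.2)&(P[:,0]<.5)&(sat<40)
  rng(g&(z>60)&(z<76),'pointer');rng(g&(z>85),'rod');rng(g&(z<20),'foot')
E
```

```text
0 -1.5 [np.float64(-130.0), np.float64(158.1), np.float64(-130.8), np.float64(163.8), np.float64(-131.9), np.float64(119.8), np.float64(-132.8), np.float64(132.7)]
0 -2 [np.float64(-130.3), np.float64(157.9), np.float64(-130.9), np.float64(163.8), np.float64(-131.8), np.float64(119.8), np.float64(-132.4), np.float64(133.2)]
0 -2.5 [np.float64(-131.1), np.float64(157.6), np.float64(-131.0), np.float64(163.6), np.float64(-131.7), np.float64(119.8), np.float64(-132.0), np.float64(135.6)]
0 -3 [np.float64(-131.5), np.float64(157.4), np.float64(-131.1), np.float64(163.5), np.float64(-131.7), np.float64(119.9), np.float64(-131.6), np.float64(139.9)]
1 -1.5 [np.float64(-116.5), np.float64(172.5), np.float64(-40.5), np.float64(172.5), np.float64(-51.7), np.float64(171.8), np.float64(-113.8), np.float64(171.8)]
1 -2 [np.float64(-116.7), np.float64(172.0), np.float64(-39.9), np.float64(172.4), np.float64(-51.6), np.float64(171.9), np.float64(-113.4), np.float64(172.1)]
1 -2.5 [np.float64(-122.5), np.float64(171.7), np.float64(-40.2), np.float64(172.4), np.float64(-50.3), np.float64(172.0), np.
[... 217 characters left out ...]
 call last):
  File "<stdin>", line 29, in <module>
  File "<stdin>", line 28, in rng
    return _quantile_unchecked(
        a, q, axis, out, overwrite_input, method, keepdims, weights)
    return _ureduce(a,
                    func=_quantile_ureduce_func,
    ...<5 lines>...
                    overwrite_input=overwrite_input,
                    method=method)
    r = func(a, **kwargs)
    result = _quantile(arr,
                       quantiles=q,
    ...<2 lines>...
                       out=out,
                       weights=wgt)
    slices_having_nans = np.isnan(arr[-1, ...])
                                  ~~~^^^^^^^^^
IndexError: index -1 is out of bounds for axis 0 with size 0
```

```bash
python3 - <<'E'
from h import *
P,C,S=fuse([load('scene'),load('side')])
sat=C.max(1)-C.min(1)
ctr=np.array([.553,.04])
a=np.radians(-2.4)
q=(P[:,:2]-ctr)@R2(a)*1000; z=P[:,2]*1000
inb=(abs(q[:,0])<110)&(abs(q[:,1]-20)<190)
for s in (0,1):
  m=S==s
  def rng(t,k): 
    w=q[t&m]; print(s,k,len(w),np.percentile(w,[2,50,98],axis=0).round(1).tolist() if len(w) else '','z',np.median(z[t&m]).round(1) if len(w) else 0)
  rng(inb&(z>64)&(z<80)&(q[:,1]>155)&(sat>35),'rearboard')
  rng(inb&(z>64)&(z<80)&(q[:,1]<-110),'front')
  rng(inb&(z>68)&(z<78)&(abs(q[:,1]-20)<100)&(abs(q[:,0])>65),'cheeks')
  rng(inb&(z>104)&(z<112)&(sat>40)&(q[:,1]>90),'bartop')
  k=(C.max(1)<75)&(q[:,0]<-50)&(abs(q[:,1]-110)<60)
  rng(k&(z>93)&(z<122),'knob'); rng(k&(z>113)&(z<122),'knobtop')
  rng((sat<30)&(z>78)&(z<95)&(abs(q[:,0]+40)<32)&(abs(q[:,1]-110)<50),'finger')
  rng((sat<30)&(z>100)&(z<122)&(abs(q[:,1]+70)<60)&(abs(q[:,0])<55),'dish')
  g=(P[:,1]<-.2)&(P[:,0]<.5)&(sat<40)
  rng(g&(z>60)&(z<76),'pointer');rng(g&(z>85),'rod');rng(g&(z<20),'foot')
  t=g&m&(z>58)&(z<80); print(np.c_[q,z][t][np.argsort(-q[t][:,0])][:12].round(0).tolist())
# knob top in the images by ray
for n in('scene','side'):
  c=load(n);W=cloud(c);I=c['img'].astype(int);d=np.linalg.norm(W[...,:2]-np.array([.467,.15]),axis=-1)
  k=(I.max(2)<75)&(d<.06)&(W[...,2]>.085); v,u=np.nonzero(k); print(n,u.min(),u.max(),v.min(),v.max())
  f=(I.max(2)-I.min(2)<30)&(I.max(2)>70)&(d<.1)&(W[...,2]>.078)&(W[...,2]<.1)
  p=(W[f][:,:2]-ctr)@R2(a)*1000; b=p[(p[:,0]>-70)&(p[:,0]<-15)]; print(len(b),np.polyfit(b[:,0],b[:,1],1) if len(b)>8 else 0)
E
```

```text
0 rearboard 7 [[-28.9, 156.8], [-22.8, 160.5], [-13.3, 167.2]] z 74.0
0 front 228 [[-63.7, -132.4], [-10.8, -125.7], [50.1, -110.7]] z 72.4
0 cheeks 303 [[-99.1, -76.6], [-77.0, 21.0], [79.9, 112.8]] z 70.7
0 bartop 38 [[-76.5, 95.1], [-12.2, 119.6], [18.9, 130.6]] z 105.5
0 knob 56 [[-109.7, 95.8], [-92.5, 101.3], [-75.7, 106.1]] z 103.6
0 knobtop 2 [[-102.2, 99.6], [-93.6, 100.0], [-85.0, 100.3]] z 113.3
0 finger 10 [[-70.9, 95.6], [-38.9, 101.3], [-34.7, 109.4]] z 86.0
0 dish 52 [[-48.7, -115.3], [-23.6, -103.4], [-3.3, -40.3]] z 103.7
0 pointer 69 [[-128.5, -307.7], [-114.6, -302.7], [-79.5, -294.5]] z 68.2
0 rod 50 [[-126.3, -306.4], [-121.3, -301.8], [-115.3, -296.2]] z 105.0
0 foot 91 [[-142.6, -323.6], [-122.8, -301.6], [-100.5, -280.0]] z 11.2
[[-79.0, -302.0, 68.0], [-79.0, -299.0, 66.0], [-81.0, -301.0, 65.0], [-82.0, -298.0, 67.0], [-88.0, -301.0, 67.0], [-88.0, -305.0, 69.0], [-90.0, -299.0, 70.0], [-90.0, -303.0, 66.0], [-91.0, -296.0, 69.0], [-93.0, -304.0, 64.0], [-94.0, -304.0, 71.0], [-95.0, -301.0, 70.0]]
1 rearboard 346 [[-62.7, 155.6], [-8.5, 168.8], [52.7, 173.0
[... 365 characters left out ...]
[-70.0, 100.7], [-50.3, 107.9], [-30.6, 111.1]] z 87.1
1 dish 248 [[-46.4, -110.2], [-11.4, -60.7], [24.2, -35.0]] z 108.5
1 pointer 46 [[-128.6, -302.2], [-112.9, -293.9], [-80.3, -287.0]] z 67.8
1 rod 24 [[-126.0, -298.3], [-121.2, -295.0], [-115.7, -289.6]] z 106.4
1 foot 29 [[-141.8, -299.7], [-122.0, -281.1], [-98.4, -269.5]] z 11.5
[[-78.0, -294.0, 68.0], [-81.0, -296.0, 67.0], [-84.0, -293.0, 69.0], [-87.0, -296.0, 68.0], [-88.0, -293.0, 66.0], [-90.0, -302.0, 63.0], [-91.0, -294.0, 69.0], [-93.0, -301.0, 71.0], [-94.0, -297.0, 69.0], [-95.0, -294.0, 67.0], [-98.0, -293.0, 71.0], [-99.0, -291.0, 68.0]]
scene 218 227 186 193
8 0
side 283 299 210 220
59 [-3.36550000e-02  1.06038005e+02]
```

Call:
arm_command(xyz=[[14,-17,0],[14,-17,0],[14,-17,0],[14,-17,0],[14,-17,0],[14,-17,0],[14,-17,0],[14,-17,0],[14,-17,0],[14,-17,0],[14,-17,0],[14,-17,0],[14,-17,0],[14,-17,0],[14,-17,0],[14,-17,0],[14,-17,0],[13,-17,0],[12,-16,0],[12,-16,0]], spin=[1,1,1,1,1,1,1,1,1,1,1,1,1,1,1,1,1,0,0,0], jaw=0.2)

```text
time: 2.1
tool_pos: [0.4666, 0.1502, 0.4044]
tool_rot: [-3.142, -0.001, 3.065]
contact_force: [-0.0, 0.8, -0.1]
opening: 0.0551
grip_force: 0.0
```

Call:
arm_command(xyz=[[0,0,-20],[0,0,-20],[0,0,-15],[0,0,-10],[0,0,0],[0,0,0]], spin=[0,0,0,0,0,0])

```text
time: 2.7
tool_pos: [0.4664, 0.151, 0.34]
tool_rot: [3.141, 0.0, 3.066]
contact_force: [-0.5, -0.2, 0.1]
opening: 0.0549
grip_force: 0.0
```

```bash
python3 - <<'E'
from h import *
c=grab('wrist','w1'); print(c['fx'],c['cx'],c['cy'],c['world_from_camera'].round(3).tolist())
s=observe();print(s['time'],s['tool_pos'],s['tool_rot'],s['opening'],s['contact_force'])
E
```

```text
297.3186396354542 252.60861185161602 194.7395591041214 [[0.074, -0.957, -0.282, 0.389], [0.997, 0.071, 0.022, 0.157], [-0.001, -0.283, 0.959, 0.32], [0.0, 0.0, 0.0, 1.0]]
2.75 [0.46642356 0.15104645 0.34040706] [3.14125063e+00 1.13981640e-03 3.06560604e+00] 0.05491803512085388 [-0.01750362  0.19015958 -0.01963936]
```

View pics/w1.png

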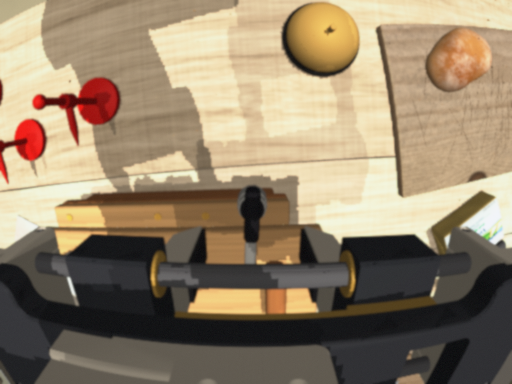

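The wrist view shows the knob at (252,205), centred between the fingers. Its ray meets knob height at y≈0.152, against a TCP y of 0.151. I go down and grip.

Call:
arm_command(xyz=[[0,0,-15],[0,0,-15],[0,0,-15],[0,0,-12],[0,0,-8],[0,0,0],[0,0,0]], spin=[0,0,0,0,0,0,0])

```text
time: 3.45
tool_pos: [0.4665, 0.151, 0.2754]
tool_rot: [3.141, 0.001, 3.066]
contact_force: [0.2, -0.3, 0.8]
opening: 0.055
grip_force: 0.0
```

Call:
arm_command(xyz=[[0,0,0],[0,0,0],[0,0,0],[0,0,0],[0,0,0],[0,0,0],[0,0,0],[0,0,0]], spin=[0,0,0,0,0,0,0,0], jaw=-1, squeeze=15)

```text
time: 4.25
tool_pos: [0.4662, 0.1506, 0.2748]
tool_rot: [-3.141, -0.0, 3.065]
contact_force: [0.1, -4.4, 2.4]
opening: 0.0117
grip_force: 14.9
```

Call:
arm_command(xyz=[[0,-1,0],[0,0,0],[0,0,0],[0,0,0],[0,0,0],[0,0,0],[0,0,0],[0,0,0],[0,0,0],[0,0,0],[0,0,0],[0,0,0],[0,0,0],[0,0,0],[0,0,0]], spin=[-3,-6,-7,-7,-7,-7,-7,-7,-7,-7,-7,-7,-6,-3,0])

```text
time: 5.75
tool_pos: [0.468, 0.1519, 0.2749]
tool_rot: [3.135, -0.006, 1.527]
contact_force: [9.4, 12.5, -10.5]
opening: 0.012
grip_force: 15.0
```

```bash
python3 - <<'E'
from h import *
s=observe();print(s['time'],s['tool_pos'],s['tool_rot'],s['opening'],s['contact_force'],s['torque'])
c=grab('side'); grab('scene'); a=c['img'][170:260,215:340];cv2.imwrite('pics/s2.png',cv2.resize(a,(625,450),interpolation=3)[:,:,::-1])
E
```

```text
5.75 [0.46803497 0.15189342 0.27488358] [ 3.13464663 -0.00561124  1.52712073] 0.012018896100680567 [  9.44609     12.53043777 -10.50549989] [ 2.03847696 -1.45290128 -0.00606993]
```

View pics/s2.png

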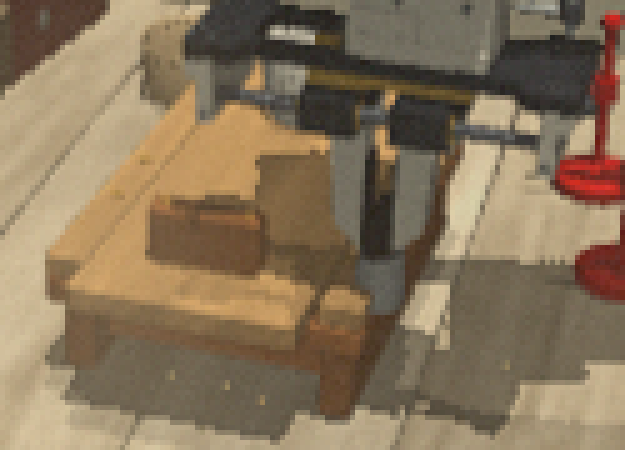

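The finger now lies along the cheek and the bar at (205,235) is clear. One small nudge to the stop, then release.

Call:
arm_command(xyz=[[1,1,0],[0,0,0],[0,0,0]], spin=[-1,-1,0])

```text
time: 6.15
tool_pos: [0.4685, 0.1523, 0.2749]
tool_rot: [3.137, -0.004, 1.494]
contact_force: [7.1, 8.6, -6.4]
opening: 0.0119
grip_force: 15.0
```

Call:
arm_command(xyz=[[0,0,0],[0,0,0],[0,0,0],[0,0,0]], spin=[0,0,0,0], jaw=-0.3)

```text
time: 6.55
tool_pos: [0.4671, 0.1509, 0.2747]
tool_rot: [-3.141, 0.0, 1.495]
contact_force: [0.2, 0.1, -0.6]
opening: 0.032
grip_force: 0.0
```

Call:
arm_command(xyz=[[0,0,15],[0,0,20],[0,0,25],[0,0,20]], spin=[0,0,0,0])

```text
time: 6.95
tool_pos: [0.4672, 0.1509, 0.3559]
tool_rot: [3.141, -0.0, 1.494]
contact_force: [0.7, 0.8, 0.5]
opening: 0.0323
grip_force: 0.0
```

```bash
python3 - <<'E'
from h import *
s=observe();print(s['time'],s['tool_pos'],s['tool_rot'],s['opening'],s['contact_force'])
for n in('scene','side'): grab(n)
P,C,S=fuse([load('scene'),load('side')]); sat=C.max(1)-C.min(1)
ctr=np.array([.553,.04]); q=(P[:,:2]-ctr)@R2(np.radians(-2.4))*1000; z=P[:,2]*1000
for s in (0,1):
  m=S==s
  for k,t in dict(bar=(z>100)&(z<112)&(sat>40)&(abs(q[:,0])<50)&(abs(q[:,1]-125)<30),knob=(C.max(1)<75)&(z>93)&(z<120)&(q[:,0]<-70)&(abs(q[:,1]-110)<40),fing=(sat<30)&(z>79)&(z<93)&(abs(q[:,0]+90)<25)&(abs(q[:,1]-60)<50),rear=(z>64)&(z<80)&(q[:,1]>150)&(sat>35)&(abs(q[:,0])<80)).items():
    w=q[t&m]; print(s,k,len(w),np.percentile(w,[2,50,98],axis=0).round(1).tolist() if len(w) else '')
    if k=='fing' and len(w)>8: print(np.polyfit(w[:,1],w[:,0],1))
E
```

```text
6.95 [0.46716738 0.150857   0.355947  ] [ 3.14101013e+00 -1.52959155e-04  1.49448950e+00] 0.03229749457866017 [0.69923795 0.77522992 0.54848712]
0 bar 55 [[-33.2, 112.9], [-7.5, 120.1], [22.2, 132.0]]
0 knob 36 [[-96.9, 84.3], [-93.8, 97.2], [-90.2, 115.4]]
0 fing 50 [[-100.7, 44.5], [-93.8, 83.5], [-88.4, 105.0]]
[-5.92821555e-02 -8.93478918e+01]
0 rear 17 [[-37.5, 151.6], [-25.0, 158.1], [34.4, 167.5]]
1 bar 124 [[-33.1, 119.7], [-5.8, 132.3], [22.8, 137.3]]
1 knob 90 [[-96.8, 91.3], [-91.8, 119.1], [-83.4, 129.3]]
1 fing 30 [[-101.3, 46.0], [-95.5, 69.1], [-84.5, 109.6]]
[-5.78029832e-02 -9.06824297e+01]
1 rear 397 [[-62.4, 151.0], [-7.0, 168.4], [52.6, 173.2]]
```

Call:
arm_command(xyz=[[7,1,0],[7,1,0],[7,1,0],[7,1,0],[7,1,0],[7,2,0],[7,2,0],[7,2,0],[7,2,0],[7,2,0],[7,2,0],[5,0,0],[4,0,0],[0,0,0]], spin=[4,7,7,7,7,7,8,8,8,8,8,7,6,0], jaw=0.2)

```text
time: 8.45
tool_pos: [0.5533, 0.1678, 0.3534]
tool_rot: [-3.141, -0.002, 3.101]
contact_force: [0.2, 0.4, 0.3]
opening: 0.0551
grip_force: 0.0
```

Call:
arm_command(xyz=[[0,0,-15],[0,0,-20],[0,0,-20],[0,0,-18],[0,0,-14],[0,0,-10],[0,0,0]], spin=[0,0,0,0,0,0,0])

```text
time: 9.15
tool_pos: [0.5526, 0.1678, 0.256]
tool_rot: [-3.141, -0.003, 3.099]
contact_force: [-0.6, -0.6, -0.1]
opening: 0.0549
grip_force: 0.0
```

Call:
arm_command(xyz=[[0,0,0],[0,0,0],[0,0,0],[0,0,0]], spin=[0,0,0,0], jaw=-0.45)

```text
time: 9.55
tool_pos: [0.5533, 0.168, 0.2583]
tool_rot: [3.141, 0.001, 3.1]
contact_force: [0.3, 0.6, 0.8]
opening: 0.0286
grip_force: 0.0
```

Call:
arm_command(xyz=[[0,0,0],[0,0,0],[0,0,0],[0,0,0],[0,0,0],[0,0,0]], spin=[0,0,0,0,0,0], jaw=-1, squeeze=35)

```text
time: 10.15
tool_pos: [0.5533, 0.1675, 0.2581]
tool_rot: [-3.141, 0.0, 3.1]
contact_force: [-0.8, -5.0, 5.9]
opening: 0.0182
grip_force: 35.0
```

```bash
cat > m.py <<'E'
from h import *
import sys
s=observe();print(s['time'],s['tool_pos'],s['tool_rot'],s['opening'],s['contact_force'],s['torque'])
ctr=np.array([.553,.04]);R=R2(np.radians(-2.4))
for n in('scene','side'):
  c=grab(n,n+sys.argv[1]);W=cloud(c);I=c['img'].astype(int);sat=I.max(2)-I.min(2)
  q=(W[...,:2]-ctr)@R*1000;z=W[...,2]*1000
  # pointer ray at z=68: pixels of grey pointer, cast onto plane 68
  g=(z>62)&(z<74)&(sat<40)&(q[...,0]>-112)&(q[...,0]<-76)&(q[...,1]<-280)&(q[...,1]>-320)
  v,u=np.nonzero(g); p=np.array([(ray(c,a,b,.068)[:2]-ctr)@R*1000 for a,b in zip(u,v)]); p=p[np.argsort(-p[:,0])]
  print(n,'pointer',len(p),p.mean(0).round(1),np.polyfit(p[:,0],p[:,1],1).round(3),p[:4].round(1).tolist())
  # leading edge: front-most board pixels
  t=(z>58)&(z<82)&(sat>35)&(abs(q[...,0]+5)<58)&(q[...,1]<-95)
  e=[]
  for x0 in range(-60,50,12):
    w=q[...,1][t&(abs(q[...,0]-x0)<6)]
    if len(w)>5: e.append((x0,np.sort(w)[:4].mean().round(1)))
  print('front',e)
  zz=z[t&(z>72)]; print('z',np.median(zz) if len(zz) else 0)
  d=(z>112)&(z<122)&(sat<35)&(abs(q[...,0]+5)<60)&(q[...,1]<-20)
  w=q[d]; print('dishrim',len(w),np.percentile(w,[1,99],axis=0).round(1).tolist() if len(w) else '')
E
python3 m.py a
```

```text
10.15 [0.55328833 0.16753566 0.25812694] [-3.14103921e+00  4.28297018e-04  3.10023779e+00] 0.018167452114067163 [-0.79884269 -5.02760992  5.90704478] [-0.81245987  0.15276182 -0.09785409]
scene pointer 29 [ -96.9 -301.5] [ 1.45000e-01 -2.87433e+02] [[-81.3, -301.2], [-83.4, -299.7], [-84.7, -304.9], [-85.4, -298.2]]
front [(-60, np.float64(-128.3)), (-48, np.float64(-130.2)), (-36, np.float64(-129.2)), (-24, np.float64(-129.4)), (-12, np.float64(-129.9)), (0, np.float64(-130.1)), (12, np.float64(-129.9)), (24, np.float64(-129.8)), (36, np.float64(-130.4)), (48, np.float64(-128.9))]
z 73.93935083747904
dishrim 19 [[-50.3, -113.5], [-2.4, -70.0]]
side pointer 23 [ -97.9 -295.4] [-2.10000e-02 -2.97525e+02] [[-77.6, -293.2], [-80.8, -294.4], [-84.1, -295.6], [-87.3, -296.8]]
front [(-60, np.float64(-119.6)), (-48, np.float64(-121.7))]
z 75.16821555300012
dishrim 76 [[-59.7, -1493.5], [52.2, -35.5]]
```

Call:
arm_command(xyz=[[0,-2,0],[0,-4,0],[-0.3,-6,0],[-0.4,-8,0],[-0.4,-9,0],[-0.4,-9,0],[-0.4,-9,0],[-0.4,-9,0],[-0.4,-9,0],[-0.4,-9,0],[-0.4,-9,0],[-0.4,-9,0],[-0.4,-9,0],[-0.4,-9,0],[-0.4,-9,0],[-0.4,-8,0],[-0.3,-6,0],[-0.1,-4,0],[0,-2,0],[0,0,0]], spin=[0,0,0,0,0,0,0,0,0,0,0,0,0,0,0,0,0,0,0,0])

```text
time: 12.25
tool_pos: [0.5476, 0.0296, 0.2582]
tool_rot: [3.14, 0.002, 3.1]
contact_force: [0.1, 3.7, 5.3]
opening: 0.0177
grip_force: 35.0
```

```bash
python3 m.py b; python3 -c "
import cv2,numpy as np
a=cv2.imread('pics/sceneb.png')[150:300,210:360];b=cv2.imread('pics/sideb.png')[130:270,210:350]
cv2.imwrite('pics/cb.png',np.hstack([cv2.resize(a,(400,400),interpolation=2),cv2.resize(b,(400,400),interpolation=2)]))"
```

```text
12.25 [0.54758217 0.02963124 0.25821881] [3.13975260e+00 1.58634232e-03 3.10031614e+00] 0.01770720727000498 [0.10543826 3.70743677 5.26296511] [0.48751011 0.0605122  0.00252408]
scene pointer 30 [ -95.8 -301.3] [ 5.6000e-02 -2.9592e+02] [[-79.2, -302.6], [-81.3, -301.2], [-83.4, -299.7], [-84.7, -304.9]]
front [(-60, np.float64(-266.9)), (-48, np.float64(-266.3)), (-36, np.float64(-266.4)), (-24, np.float64(-267.1)), (-12, np.float64(-266.4)), (0, np.float64(-267.0)), (12, np.float64(-267.4)), (24, np.float64(-267.0)), (36, np.float64(-266.0)), (48, np.float64(-266.3))]
z 73.85915774572737
dishrim 42 [[-46.8, -252.4], [1.0, -21.0]]
side pointer 22 [ -97.3 -295.8] [ 3.80000e-02 -2.92069e+02] [[-77.6, -293.2], [-80.8, -294.4], [-84.1, -295.6], [-87.3, -296.8]]
front [(-60, np.float64(-258.4)), (-48, np.float64(-253.5)), (-36, np.float64(-238.3)), (-24, np.float64(-179.5)), (-12, np.float64(-175.6)), (0, np.float64(-173.8))]
z 75.18660095892133
dishrim 63 [[-59.6, -1498.5], [53.4, -117.2]]
```

View pics/cb.png

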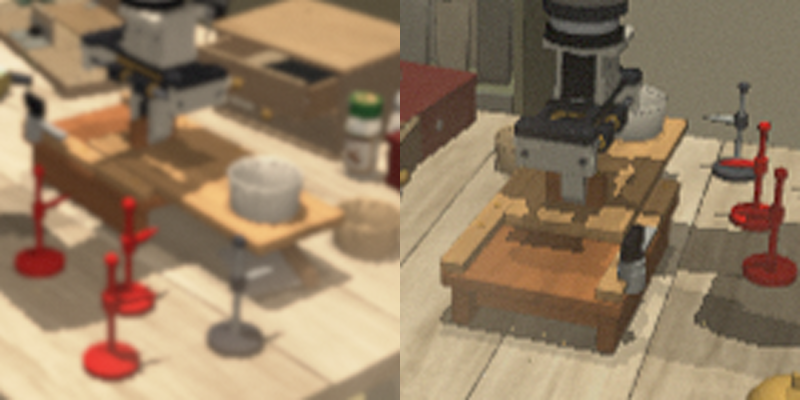

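The board has moved about 138 mm and lies flat, with the dish still in place at (265,190) in the left crop. The pointer at (255,270) is still ahead. I move another 28 mm, then measure the edge and pointer by sub-pixel profiles.

Call:
arm_command(xyz=[[0,-2,0],[-0.1,-4,0],[-0.3,-6,0],[-0.4,-6,0],[-0.3,-5,0],[-0.1,-3,0],[0,-2,0],[0,0,0],[0,0,0]], spin=[0,0,0,0,0,0,0,0,0])

```text
time: 13.25
tool_pos: [0.5464, 0.0019, 0.2583]
tool_rot: [3.14, 0.002, 3.1]
contact_force: [-0.2, 5.3, 6.6]
opening: 0.0179
grip_force: 35.0
```

```bash
cat > p.py <<'E'
from h import *
s=observe();print(s['time'],s['tool_pos'],s['tool_rot'],s['opening'],s['contact_force'])
ctr=np.array([.553,.04]);R=R2(np.radians(-2.4))
def proj(c,X):
    T=c['world_from_camera'];p=(X-T[:3,3])@T[:3,:3]
    return c['cx']-c['fx']*p[:,0]/p[:,2], c['cy']+c['fy']*p[:,1]/p[:,2]
ys=np.arange(-330,-255,1.5)
for n in('scene','side'):
    cc=[grab(n) for _ in range(6)];c=cc[0]; I=np.mean([k['img'] for k in cc],0).mean(2).astype(np.float32)
    def prof(xs,z):
        o=[]
        for y in ys:
            X=np.c_[np.c_[xs,np.full(len(xs),y)]/1000@R.T+ctr,np.full(len(xs),z/1000)]
            u,v=proj(c,X); o.append(cv2.remap(I,u.astype(np.float32)[None],v.astype(np.float32)[None],1)[0])
        return np.array(o)
    for xs,z,k in((np.arange(-108,-84,2.),68,'pointer'),(np.arange(-58,-44,2.),76,'edge76'),(np.arange(20,50,2.),76,'edge76b'),(np.arange(20,50,2.),60,'edge60b'),(np.arange(-55,-44,2.),60,'edge60')):
        p=prof(xs,z).mean(1); print(n,k); print(' '.join(f'{y:.0f}:{a:.0f}' for y,a in zip(ys,p)))
    I8=I.astype(np.uint8);u,v=proj(c,np.array([[.46,-.26,.07]]));u,v=int(u[0]),int(v[0])
    cv2.imwrite(f'pics/z{n}.png',cv2.resize(cc[0]['img'][v-30:v+30,u-30:u+30,::-1],(400,400),interpolation=cv2.INTER_NEAREST))
cv2.imwrite('pics/z.png',np.hstack([cv2.imread('pics/zscene.png'),cv2.imread('pics/zside.png')]))
E
python3 p.py
```

```text
13.25 [0.54640103 0.00187077 0.25832426] [3.13951774e+00 1.73355396e-03 3.10035218e+00] 0.017927293250470735 [-0.20407523  5.32399429  6.55354475]
scene pointer
-330:114 -328:115 -327:115 -326:115 -324:114 -322:114 -321:113 -320:113 -318:112 -316:112 -315:111 -314:111 -312:111 -310:111 -309:112 -308:115 -306:119 -304:125 -303:132 -302:139 -300:145 -298:149 -297:150 -296:148 -294:143 -292:136 -291:128 -290:121 -288:114 -286:109 -285:106 -284:103 -282:102 -280:101 -279:101 -278:100 -276:100 -274:100 -273:99 -272:99 -270:99 -268:98 -267:98 -266:98 -264:97 -262:97 -261:96 -260:96 -258:95 -256:94
scene edge76
-330:106 -328:105 -327:104 -326:103 -324:102 -322:101 -321:99 -320:98 -318:97 -316:96 -315:96 -314:97 -312:98 -310:100 -309:102 -308:103 -306:105 -304:108 -303:112 -302:118 -300:125 -298:134 -297:144 -296:154 -294:163 -292:171 -291:177 -290:180 -288:183 -286:185 -285:186 -284:186 -282:186 -280:187 -279:187 -278:187 -276:187 -274:187 -273:187 -272:186 -270:186 -268:186 -267:186 -266:186 -264:185 -262:185 -261:184 -260:184 -258:183 -256:182
scene edge76b
-330:122 -328:122 -327:122 -326
[... 2843 characters left out ...]
300:58 -298:57 -297:56 -296:54 -294:52 -292:51 -291:50 -290:49 -288:48 -286:47 -285:47 -284:47 -282:48 -280:48 -279:48 -278:49 -276:49 -274:49 -273:49 -272:49 -270:49 -268:49 -267:48 -266:48 -264:48 -262:49 -261:49 -260:49 -258:49 -256:50
side edge60
-330:117 -328:119 -327:122 -326:126 -324:130 -322:134 -321:139 -320:142 -318:146 -316:149 -315:152 -314:153 -312:153 -310:153 -309:153 -308:153 -306:153 -304:153 -303:153 -302:153 -300:153 -298:153 -297:153 -296:153 -294:152 -292:152 -291:152 -290:152 -288:153 -286:152 -285:152 -284:151 -282:152 -280:151 -279:152 -278:152 -276:152 -274:152 -273:152 -272:152 -270:152 -268:151 -267:151 -266:150 -264:150 -262:150 -261:150 -260:150 -258:151 -256:150
```

View pics/z.png

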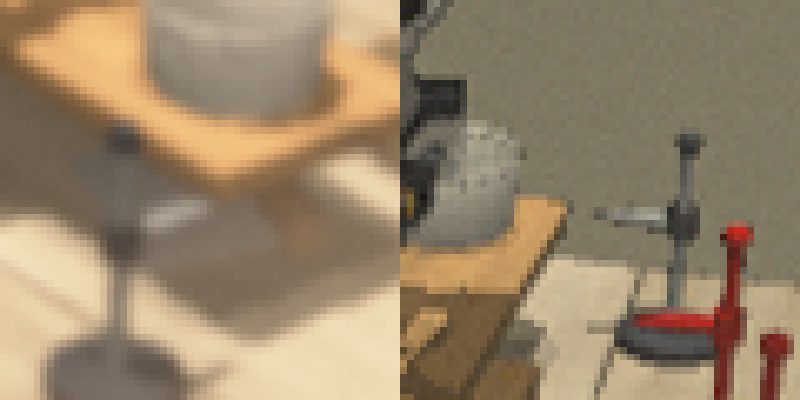

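In the scene zoom the pointer tip at (205,210) is just about level with the edge. In the side zoom the corner is at (568,205) and the tip at (598,212). The profiles disagree, which could mean a slight front-down tilt, so I check the board's plane and get the true edge.

```bash
python3 - <<'E'
from h import *
ctr=np.array([.553,.04]);R=R2(np.radians(-2.4))
for n in('scene','side'):
  c=load(n); W=np.nanmean([cloud(load(n))]+[cloud(grab(n)) for _ in range(5)],0); I=c['img'].astype(int);sat=I.max(2)-I.min(2)
  q=(W[...,:2]-ctr)@R*1000;z=W[...,2]*1000
  def fit(t,k):
    A=np.c_[q[t]-[0,-200],np.ones(t.sum())]; b=z[t]
    s=np.linalg.lstsq(A,b,rcond=None)[0]; r=b-A@s; print(n,k,t.sum(),'slopes',s[:2].round(4),'z@y-200',s[2].round(1),'rms',r.std().round(2))
  fit((abs(z-76)<5)&(sat>40)&(abs(q[...,0]+5)<52)&(q[...,1]<-85)&(q[...,1]>-284),'board')
  fit((abs(z)<6)&(abs(q[...,0]+50)<150)&(q[...,1]>-400)&(q[...,1]<0),'table')
  fit((abs(z-73)<4)&(sat>35)&(((q[...,0]>62)&(q[...,0]<75))|((q[...,0]<-73)&(q[...,0]>-86)))&(abs(q[...,1]-20)<110),'cheeks')
  t=(abs(z-68)<14)&(q[...,0]>-108)&(q[...,0]<-74)&(abs(q[...,1]+298)<16); print('pointer',t.sum(),np.nanmean(q[t],0).round(1),np.percentile(q[t][:,1],[5,50,95]).round(1),np.percentile(z[t],[5,50,95]).round(1))
  t=(abs(z-70)<12)&(q[...,0]>-58)&(q[...,0]<48)&(q[...,1]<-282)&(q[...,1]>-315); print('front pts',t.sum(),np.percentile(q[t][:,1],[5,25,50]).round(1),np.percentile(z[t],[5,50,95]).round(1)) if t.sum() else 0
  t=t&(z<71); print('face',t.sum(),np.median(q[t][:,1]).round(1) if t.sum() else 0)
E
```

```text
scene board 775 slopes [-0.0034  0.0005] z@y-200 73.6 rms 1.01
scene table 6001 slopes [-0.0011  0.0027] z@y-200 -2.5 rms 1.51
scene cheeks 156 slopes [-0.0022 -0.0004] z@y-200 70.8 rms 0.59
pointer 27 [ -94.4 -301.6] [-303.4 -302.1 -297.9] [64.7 68.2 70.2]
front pts 210 [-293.5 -292.7 -292.1] [60.2 69.9 73.4]
face 118 -292.6
side board 314 slopes [-0.001   0.0037] z@y-200 75.0 rms 0.6
side table 1839 slopes [-0.0037  0.0019] z@y-200 -1.7 rms 1.01
side cheeks 256 slopes [-0.      0.0002] z@y-200 72.4 rms 0.44
pointer 18 [ -94.5 -295.4] [-298.2 -295.6 -293.3] [64.5 68.  71.4]
front pts 5 [-288.1 -287.2 -285.2] [74.2 74.3 74.9]
face 0 0<stdin>:4: RuntimeWarning: Mean of empty slice
```

```bash
cat > t.py <<'E'
from h import *
ctr=np.array([.553,.04]);R=R2(np.radians(-2.4))
s=observe();print(s['time'],s['tool_pos'],s['contact_force'])
def world(x,y,z): return np.r_[R@np.array([x,y])/1000+ctr,z/1000]
def proj(c,X):
    T=c['world_from_camera'];p=(X-T[:3,3])@T[:3,:3]
    return np.array([c['cx']-c['fx']*p[0]/p[2], c['cy']+c['fy']*p[1]/p[2]])
def cross(f,ts,lo,hi):
    p=np.array([f(t) for t in ts]); h=(lo(p)+hi(p))/2; k=np.nonzero(np.diff(np.sign(p-h)))[0]
    return [round(float(ts[i]+(h-p[i])/(p[i+1]-p[i])*(ts[i+1]-ts[i])),1) for i in k]
L={}
for n in('scene','side'):
    cc=[grab(n) for _ in range(8)];c=cc[0];I=np.mean([k['img'] for k in cc],0).mean(2).astype(np.float32)
    def at(X):
        u,v=proj(c,X);return float(cv2.remap(I,np.float32([[u]]),np.float32([[v]]),1)[0,0])
    mn,mx=np.min,np.max
    print(n,'lead',[(x,cross(lambda y:at(world(x,y,76)),np.arange(-314,-276,1.),mn,mx)) for x in (-54,-48,-42,-36,-30,20,26,32,38,44)])
    print('sideedge',[(y,cross(lambda x:at(world(x,y,76)),np.arange(-84,-48,1.),mn,mx)) for y in range(-285,-140,12)])
    print('faredge',[(y,cross(lambda x:at(world(x,y,76)),np.arange(40,72,1.),mn,mx)) for y in range(-285,-140,24)])
    # rod: columns per row
    out=[]
    for z in (22,26,30,34,38,42,46,50,54,80,84,88,92,96,100,104):
        u0,v0=proj(c,world(-121.5,-299,z)); us=np.arange(u0-6,u0+6.01,.25)
        p=cv2.remap(I,us.astype(np.float32)[None],np.full((1,len(us)),v0,np.float32),1)[0]
        w=np.clip(np.linspace(p[:4].mean(),p[-4:].mean(),len(p))-p-3,0,None); w[abs(us-us[np.argmin(p)])>3]=0
        out.append((z,round(float((us*w).sum()/w.sum()-u0),2),int(w.max())))
    print('rod du',out)
    e=proj(c,world(-121.5,-298,50))-proj(c,world(-121.5,-299,50)); f=proj(c,world(-120.5,-299,50))-proj(c,world(-121.5,-299,50));print('du/dy',e[0].round(3),'du/dx',f[0].round(3))
E
python3 t.py
```

```text
14.35 [0.54643374 0.00186804 0.25833448] [-1.03150505  4.80564734  5.08861561]
scene lead [(-54, [-297.3]), (-48, [-297.3]), (-42, [-296.9]), (-36, [-296.7]), (-30, [-312.2, -296.8]), (20, [-296.7]), (26, [-296.7]), (32, [-296.8]), (38, [-295.9]), (44, [-293.7])]
sideedge [(-285, [-69.2]), (-273, [-69.2]), (-261, [-70.2]), (-249, [-68.3]), (-237, [-68.6]), (-225, [-68.5]), (-213, [-68.6]), (-201, [-68.2]), (-189, [-68.3]), (-177, [-68.1]), (-165, [-64.4]), (-153, [-68.0]), (-141, [-68.8])]
faredge [(-285, [50.2]), (-261, [51.4]), (-237, [47.1]), (-213, [67.5]), (-189, [50.3]), (-165, [53.6]), (-141, [49.7])]
rod du [(22, -1.44, 24), (26, 0.03, 61), (30, 0.03, 70), (34, 0.31, 61), (38, 0.33, 59), (42, 0.25, 65), (46, 0.21, 58), (50, 0.27, 44), (54, 0.49, 46), (80, -3.64, 7), (84, nan, 0), (88, nan, 0), (92, nan, 0), (96, nan, 0), (100, nan, 0), (104, 0.95, 13)]
du/dy -0.258 du/dx 0.302
side lead [(-54, [-284.6]), (-48, [-288.6]), (-42, [-287.2]), (-36, [-300.9, -289.8]), (-30, [-303.4, -300.4, -292.4, -284.1, -282.6, -279.0]), (20, [-312.9, -280.9]), (26, [-313.3, -285.8]), (32, [-312
[... 270 characters left out ...]
.6, -61.5]), (-165, [-69.3]), (-153, [-69.2]), (-141, [-69.7])]
faredge [(-285, [41.9, 52.3]), (-261, [48.5]), (-237, [42.5, 64.5, 66.7]), (-213, [49.6, 54.4]), (-189, [52.3, 64.9]), (-165, [55.4, 66.5]), (-141, [42.1, 46.5, 51.4, 56.4, 65.7, 66.6, 70.9])]
rod du [(22, -0.7, 23), (26, -0.52, 60), (30, -0.49, 56), (34, -0.46, 48), (38, -0.52, 40), (42, -0.6, 43), (46, -0.54, 25), (50, -0.31, 24), (54, -0.41, 26), (80, -0.87, 43), (84, -0.57, 14), (88, -0.53, 17), (92, -0.67, 24), (96, -0.73, 26), (100, -0.76, 32), (104, -0.44, 46)]
du/dy -0.048 du/dx -0.293t.py:26: RuntimeWarning: invalid value encountered in scalar divide
  out.append((z,round(float((us*w).sum()/w.sum()-u0),2),int(w.max())))
```

```bash
cat > e.py <<'E'
from h import *
from scipy.optimize import least_squares
import sys
ctr=np.array([.553,.04]);R=R2(np.radians(-2.4))
def world(x,y,z): return np.r_[R@np.array([x,y])/1000+ctr,z/1000]
def U(n,x,y,z):
    c=load(n);T=c['world_from_camera'];p=(world(x,y,z)-T[:3,3])@T[:3,:3];return c['cx']-c['fx']*p[0]/p[2]
xs,ys,xside,rs,rd=map(float,sys.argv[1:])
sc=[U('scene',xs,ys,76),U('scene',-121.5,-299,40)+rs]; sd=[U('side',xside,-250,76),U('side',-121.5,-299,40)+rd]
r=least_squares(lambda p:[U('scene',*p,40)-sc[1],U('side',*p,40)-sd[1]],[-120,-300]).x
b=least_squares(lambda p:[U('scene',*p,76)-sc[0],(p[0]-xside)*.3],[-64,-295]).x
print('rod',r,'corner',b,'gap',b[1]-r[1])
E
python3 e.py -68.8 -297.2 -63.9 .27 -.5; python3 e.py -68.8 -297.2 -64.9 .27 -.5
```

```text
rod [-119.91981632 -298.19979268] corner [ -63.9        -291.79790873] gap 6.40188395001411
rod [-119.91981632 -298.19979268] corner [ -64.9        -292.90037632] gap 5.299416356679046
```

Independent estimates of the remaining gap are 5.3–7.4 mm, so I move 6 mm.

Call:
arm_command(xyz=[[0,-1,0],[-0.1,-2,0],[-0.1,-2,0],[0,-1,0],[0,0,0],[0,0,0],[0,0,0],[0,0,0]], spin=[0,0,0,0,0,0,0,0])

```text
time: 15.95
tool_pos: [0.5462, -0.0039, 0.2583]
tool_rot: [3.139, 0.002, 3.1]
contact_force: [0.3, 5.7, 6.3]
opening: 0.0174
grip_force: 35.0
```

```bash
python3 t.py 2>/dev/null | cut -c1-900; python3 - <<'E'
from h import *
ctr=np.array([.553,.04]);R=R2(np.radians(-2.4))
c=load('scene');W=np.nanmean([cloud(grab('scene')) for _ in range(8)],0);I=c['img'].astype(int);sat=I.max(2)-I.min(2)
q=(W[...,:2]-ctr)@R*1000;z=W[...,2]*1000
t=(abs(z-65)<6)&(abs(q[...,0]+5)<53)&(q[...,1]<-285)&(q[...,1]>-315);print('face',t.sum(),np.median(q[t][:,1]))
for k,t in dict(pointer=(abs(z-67)<6)&(abs(q[...,0]+93)<15)&(abs(q[...,1]+300)<10),rod=(z>20)&(z<55)&(abs(q[...,0]+121)<9)&(abs(q[...,1]+300)<10)).items(): print(k,t.sum(),np.median(q[t],0))
d=(z>108)&(z<119)&(sat<35)&(abs(q[...,0]+5)<60)&(q[...,1]<-180)&(q[...,1]>-310)
print('dish',d.sum(),cv2.minEnclosingCircle(q[d].astype(np.float32)))
E
```

```text
15.95 [ 0.54618211 -0.00386505  0.25834729] [0.34194691 5.74237008 6.2829524 ]
scene lead [(-54, [-302.8]), (-48, [-302.7]), (-42, [-302.7]), (-36, [-302.6]), (-30, [-302.6]), (20, [-302.6, -278.2]), (26, [-302.6]), (32, [-302.9]), (38, [-302.1]), (44, [-299.9])]
sideedge [(-285, [-69.3]), (-273, [-69.3]), (-261, [-70.2]), (-249, [-68.5]), (-237, [-68.5]), (-225, [-68.4]), (-213, [-68.6]), (-201, [-68.3]), (-189, [-68.3]), (-177, [-67.3]), (-165, [-65.2]), (-153, [-68.2]), (-141, [-66.9])]
faredge [(-285, [50.3]), (-261, [51.1]), (-237, [51.7]), (-213, [52.6]), (-189, [47.1]), (-165, [55.7]), (-141, [51.5])]
rod du [(22, -1.43, 24), (26, 0.03, 61), (30, 0.04, 70), (34, 0.32, 61), (38, 0.34, 59), (42, 0.26, 64), (46, 0.22, 59), (50, 0.26, 44), (54, 0.48, 46), (80, -3.46, 7), (84, nan, 0), (88, nan, 0), (92, nan, 0), (96, nan, 0), (100, nan, 0), (104, 0.92, 14)]
du/dy -0.258 du/dx 0.302
side lead [(-54, [-290.9]), (-48, [-289.5]), (-42, [-287.6]), (-36, [-297.2, -285.7, -282.3]), (-30, [-285.8]), (20, [-284.5]), (26, [-286.1]), (32, [-286.9]), (38, [-292.5, -279.9]), (44, [-310.0])]
si
[... 377 characters left out ...]
4.9]), (-237, [43.3]), (-213, [46.5, 55.8, 61.1]), (-189, [45.5, 49.8, 53.6, 61.7, 67.9]), (-165, [51.5, 56.0, 62.3, 66.6, 68.0]), (-141, [41.3, 51.2, 63.6, 65.4, 67.1])]
rod du [(22, -0.7, 23), (26, -0.51, 60), (30, -0.49, 56), (34, -0.47, 47), (38, -0.51, 39), (42, -0.62, 44), (46, -0.53, 25), (50, -0.32, 25), (54, -0.41, 26), (80, -0.89, 44), (84, -0.61, 15), (88, -0.52, 17), (92, -0.64, 24), (96, -0.73, 26), (100, -0.76, 32), (104, -0.45, 46)]
du/dy -0.048 du/dx -0.293
face 116 -298.24570099127106
pointer 27 [ -96.08260578 -301.49282733]
rod 38 [-121.88048917 -301.19265109]
dish 32 ((-9.948291778564453, -245.5394287109375), 37.25962448120117)<stdin>:3: RuntimeWarning: Mean of empty slice
```

```bash
python3 -c "
from cell import *
s=observe();print(s['time'],abs(s['qvel']).max(),s['grip_force'],s['opening']);print(hand_in())"
```

```text
17.15 0.0016544523311701463 34.9992835521698 0.01770341884187037
the job is handed in; nothing more can be done
None
```

I turned the keeper to its stop, slid the board out flat with its leading edge within about 1 mm of the pointer tip by my measurements, and handed the job in still holding the bar; the dish's final position was only roughly measured (about 2 mm from its starting spot).

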